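Find the softest spring mount and tag it

ROBOT

A 6-joint arm with a two-finger parallel gripper is mounted at the origin on the work surface. World frame = base frame: x ahead of the robot, y to its left, z up, the work surface at z = 0. Lengths are in mm, angles in degrees, forces in N, time in s.
With the tool pointing down it reaches from about 300 to 850 mm from the base axis. Payload 4.2 kg.
Tool frame: the origin (TCP) lies on the centre line of the jaws, within the pads' length; the fingertips stand 14 mm ahead of it and the grasp point (between the pads) lies 5 mm behind it (env.finger_overhang is the z of the fingertips in the tool frame, in mm); z points along the fingers, y is the line along which they close (so a half turn about z gives the same grasp; the last joint's range is limited). The gripper opens to 91 mm and grips with 3 to 60 N. Pads are 32 mm wide; open, the fingers measure 118 mm over their backs; the gripper's body (76 mm by 178 mm) begins 60 mm behind the grasp point.
Start: joints at [-74.141, 18.312, 89.639, -0, 72.044, -1.146], TCP at [168.168, -549.874, 227.976] pointing down, gripper open.
Joint ranges: [-177.97, 177.97], [-48.28, 115.42], [12.27, 149.76], [-77.06, 257.06], [2.81, 150.46], [-146.56, 146.56]. Speed limits (degrees/s): [147.25, 147.25, 180, 180, 180, 180].

INTERFACE

Orientations are given as [roll, pitch, yaw] about the fixed x, y, z axes, in that order (R = Rz(yaw) Ry(pitch) Rx(roll)).
In Python, from workcell import sensors, viewer, env gives the robot as it stands. The module is installed in compiled form; this text tells all that it offers.
- The arm moves only by the tool step_arm, never from a script. Its argument "plan" is one flat list of numbers, 6 for each row, row after row: the shift along the tool's x, y, z in cm, then the turn, a rotation vector about the tool's x, y, z in rad. In form: [x, y, z, wx, wy, wz, x, y, z, wx, wy, wz, ...]. A call has 1 to 5 rows; each row shifts and turns the commanded pose from where the row before left it, along the tool's axes as they then stand; what a row does not reach is not made up. A row lasts 1/12 s, in which the tool goes at most 41.7 mm and 7.16 degrees, less where a joint would pass 70% of its speed; a pose out of reach is approached as far as the arm can. A call is refused whole if a number of a shift passes 4.17 or a number of a turn 0.125, either way. A call with a gripper value outside its range is refused whole. "hand" is the finger opening in cm, from 0 to 9.12, set as the call begins (left out, the last holds). The fingers move at their own pace and stop on an object; "newtons" is the grip in N (left out, the last holds). Time passes only in rows, so rows that do not move let the fingers close. It gives the time, the measured TCP pose, the force, the opening and the grip force at its end, in the units of the state.
- sensors.state(): the state, without advancing time (a new reading comes with each control period).
- viewer.grab_frame(name): name is "side" or "top" or "wrist"; returns a dict with "img" (384x512x3 uint8, red, green, blue), "fx", "fy", "cx", "cy" (pixels), "position" and "attitude" of the camera in the world. Camera axes: x right, y down, z forward; pixel columns grow to the right and rows downward; lengths in mm; the calibration is good to about 2 mm. A picture is of the moment at which its call begins. There is no depth.
- env.job_done(): hands the job in; it is judged then, once.
Trained networks look in a picture, given as the dict that the camera call returned (one of the last four; its "shot" number tells which), for a name from the list of things; names that differ only in an ending like _2 or _b are one class to them, and where a whole thing is asked for, a point or a joint stands for the part that bears it (a point fixed in the world has none). Each returns a list of dicts, best first, with "score" (0 to 1); they miss things now and then, are a little off and sometimes report something else, mostly with a low value. They report only what shows in the picture. A call takes as long as a camera call.
- viewer.boxes_of(name, picture): "location" ([column, row] in pixels, amid what is visible of it).
- viewer.pinpoint(name, picture): "location" ([column, row] in pixels: a listed point, or the origin of a listed thing).
The state is a dict: "time_s": time; "qpos": joint angles; "qvel": joint speeds; "effort": joint torques, N m; "ee_pos": TCP position; "ee_rot": TCP orientation; "force": force on the tool from outside, world axes, zero at the start; "torque": the same for the moment, N m; "gripper_width": finger opening in mm; "gripper_force": force on a finger pad.
Only numpy, scipy, OpenCV 4.12 (cv2) and the standard library are available. Lean on these libraries where they do the work, as an engineer would, in place of code of your own. Each camera call takes 0.05 s, during which the arm holds its last target. There are 200 camera calls.

TASK

Three spring mounts for a carving stand are set out on the bench, and one has gone soft. With closed fingertips press each of the three black pads down about a centimetre and feel which gives most easily; only then push the yellow tag on the softest mount's block all the way down. Leave the other two tags up, pick nothing up and do not shift the tools and other loose things.

Things in the scene. Friction and masses are not known exactly. Their poses are not given: they have to be found in the camera images.
- pad_a_top (a point): Centre of the flat top of mount a's pad (moves with it): a black rubber disc, 50 mm across, 12 mm thick, on an upright coil spring in a fixed wooden block 155 x 90 mm, 30 mm high. At rest the top is 75 mm above the bench. The three mounts look alike. x points to the tag, z up; the block reaches 50 mm behind and 105 mm ahead of this point, 45 mm to each side.
- pad_a (a joint): How far mount a's pad is down, m: 0 = fully up (start), 0.018 = bottom. Held 10 mm down, the three pads push back with about 1.5 to 4, 5 to 7.5 and 8.5 to 11.5 N (their rubbing gives the spread); which is which can only be felt. After a press of 6 mm or more the softest comes back only to about 3.5 mm down, the others to less than 2 mm.
- ring_a (a joint): Travel ring of mount a: a thin red ring, 60 mm across, 5 mm thick, 1 mm under the pad. The pad pushes it down and it stays at the lowest point reached. m; 0 = up (never pressed), about 1 mm less than the deepest the pad has gone; 0.020 at most.
- tag_a_top (a point): Centre of the flat top of mount a's tag: a yellow cap 34 x 26 mm, 10 mm thick, on a brass stem, on the same block 75 mm from the pad centre (+x of the pad's point). Standing up its top is 61 mm above the bench, pushed fully down 41 mm. This point moves with the tag.
- tag_a (a joint): Tag of mount a, m: 0 = standing up (start), 0.020 = fully down. It slides straight down under about 3 N, and stays where it is left.
- pad_b_top (a point): Centre of the flat top of mount b's pad (moves with it): a black rubber disc, 50 mm across, 12 mm thick, on an upright coil spring in a fixed wooden block 155 x 90 mm, 30 mm high. At rest the top is 75 mm above the bench. The three mounts look alike. x points to the tag, z up; the block reaches 50 mm behind and 105 mm ahead of this point, 45 mm to each side.
- pad_b (a joint): How far mount b's pad is down, m: 0 = fully up (start), 0.018 = bottom. Held 10 mm down, the three pads push back with about 1.5 to 4, 5 to 7.5 and 8.5 to 11.5 N (their rubbing gives the spread); which is which can only be felt. After a press of 6 mm or more the softest comes back only to about 3.5 mm down, the others to less than 2 mm.
- ring_b (a joint): Travel ring of mount b: a thin red ring, 60 mm across, 5 mm thick, 1 mm under the pad. The pad pushes it down and it stays at the lowest point reached. m; 0 = up (never pressed), about 1 mm less than the deepest the pad has gone; 0.020 at most.
- tag_b_top (a point): Centre of the flat top of mount b's tag: a yellow cap 34 x 26 mm, 10 mm thick, on a brass stem, on the same block 75 mm from the pad centre (+x of the pad's point). Standing up its top is 61 mm above the bench, pushed fully down 41 mm. This point moves with the tag.
- tag_b (a joint): Tag of mount b, m: 0 = standing up (start), 0.020 = fully down. It slides straight down under about 3 N, and stays where it is left.
- pad_c_top (a point): Centre of the flat top of mount c's pad (moves with it): a black rubber disc, 50 mm across, 12 mm thick, on an upright coil spring in a fixed wooden block 155 x 90 mm, 30 mm high. At rest the top is 75 mm above the bench. The three mounts look alike. x points to the tag, z up; the block reaches 50 mm behind and 105 mm ahead of this point, 45 mm to each side.
- pad_c (a joint): How far mount c's pad is down, m: 0 = fully up (start), 0.018 = bottom. Held 10 mm down, the three pads push back with about 1.5 to 4, 5 to 7.5 and 8.5 to 11.5 N (their rubbing gives the spread); which is which can only be felt. After a press of 6 mm or more the softest comes back only to about 3.5 mm down, the others to less than 2 mm.
- ring_c (a joint): Travel ring of mount c: a thin red ring, 60 mm across, 5 mm thick, 1 mm under the pad. The pad pushes it down and it stays at the lowest point reached. m; 0 = up (never pressed), about 1 mm less than the deepest the pad has gone; 0.020 at most.
- tag_c_top (a point): Centre of the flat top of mount c's tag: a yellow cap 34 x 26 mm, 10 mm thick, on a brass stem, on the same block 75 mm from the pad centre (+x of the pad's point). Standing up its top is 61 mm above the bench, pushed fully down 41 mm. This point moves with the tag.
- tag_c (a joint): Tag of mount c, m: 0 = standing up (start), 0.020 = fully down. It slides straight down under about 3 N, and stays where it is left.
- gouge: Wood-carving gouge lying between two mounts, 200 mm long, 26 mm thick handle to its -x. Origin: on the bench, under the middle. A bystander.
- hammer: Small hammer, 220 mm long, lying between two mounts, under 50 mm high. Origin: on its underside. A bystander.
- rotary_tool: Green rotary engraver lying on the bench beyond the mounts, 200 mm long, 48 mm thick. Origin: on the bench, under its middle. A bystander.
- bur_jar: Amber glass jar with a steel cap, 56 mm across, 70 mm high, beyond the mounts. Origin: centre of its underside. A bystander.
- blank: Dark wood blank 90 x 60 x 35 mm, beyond the mounts. Origin: centre of its underside. A bystander.
- brush: Bench brush, 200 mm long, lying beyond the mounts. Origin: on its underside. A bystander.
- tin: Round blue tin with an aluminium lid, 72 mm across, 29 mm high, beyond the mounts. Origin: centre of its underside. A bystander.

How it is judged:
By the outcome, as a careful person would: the job done as asked, in the order asked, and still so for the second after the job is handed in, with the robot touching nothing.
It also fails if it takes over 51 s, if anything falls off the work surface, if the arm or the gripper's body presses on something with over 40 N, if the wrist force passes 120 N, or if a joint passes its speed limit or range.

## Working session

There is one attempt and no reset: what is moved stays moved. The work goes in short steps, Python scripts to look and compute and a tool call to move; the robot and the scene stay as the last step left them, time stands still between calls to the robot, and variables do not carry over. Pictures are saved under pics/ and viewed, at most 10 in all, crops included, and the job is handed in when it is done.

Besides the shell and the picture viewer there is one more tool, called in YAML: its name, and indented under it one key for each argument. step_arm: Moves the arm, as the interface text tells. Its arguments: {"type":"object","properties":{"plan":{"type":"array","items":{"type":"number"}},"hand":{"type":"number"},"newtons":{"type":"number"}},"required":["plan"]}

```bash
mkdir -p pics; cat > h.py <<'E'
import numpy as np, cv2
from scipy.spatial.transform import Rotation as R
from workcell import sensors, viewer, env
def rot(a):
    a=np.array(a,float)
    return a if a.shape==(3,3) else R.from_euler('xyz',a,degrees=True).as_matrix()
def ray(p,uv,z):
    d=rot(p['attitude'])@np.array([(uv[0]-p['cx'])/p['fx'],(uv[1]-p['cy'])/p['fy'],1])
    o=np.array(p['position']); return (o+d*(z-o[2])/d[2]).round(1)
E
python3 - <<'E'
from h import *
s=sensors.state();print(s)
for n in ['top','side']:
    p=viewer.grab_frame(n);cv2.imwrite(f'pics/{n}0.png',p['img'][...,::-1])
    print(n,p['position'],p['attitude'])
    for k,z in [('pad_a_top',75),('tag_a_top',61)]:
        for d in viewer.pinpoint(k,p): print(k,d['score'],d['location'],ray(p,d['location'],z))
E
```

```text
{'time_s': 0.0, 'qpos': array([-7.41419864e+01,  1.83526087e+01,  8.97066786e+01,  5.31782326e-04,
        7.20433613e+01, -1.14539450e+00]), 'qvel': array([ 0.01524838, -0.10567694,  0.01154751,  0.0021563 ,  0.08547543,
        0.10826094]), 'effort': array([ 1.43319270e-03, -4.12457013e+01, -2.31971669e+01,  7.28668389e-02,
        4.55861783e-02, -1.53628116e-04]), 'ee_pos': array([ 168.02382137, -549.40125331,  227.10871069]), 'ee_rot': array([-1.79897382e+02, -2.55738412e-03,  1.70032414e+01]), 'force': array([0.65055434, 0.06987889, 0.95699938]), 'torque': array([ 0.00874432,  0.03812687, -0.04978172]), 'gripper_force': 0.0, 'gripper_width': 91.01281470624536}
top [ 533.00833826   14.88624619 1235.95554903] [-177.29403333   -0.56860977  -90.56497924]
pad_a_top 0.51 [164.3, 213.3] [529.1 267.7  75. ]
tag_a_top 0.62 [170.5, 189.1] [597.4 253.3  61. ]
side [190.47809079 705.94383052 861.5525182 ] [-133.34654722   -0.37245373 -149.45718392]
pad_a_top 0.89 [229.1, 292.7] [520.  277.5  75. ]
tag_a_top 0.79 [206.0, 274.0] [592.2 256.2  61. ]
```

View pics/top0.png

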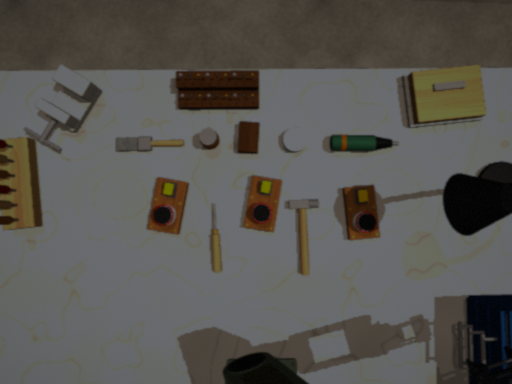

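View pics/side0.png

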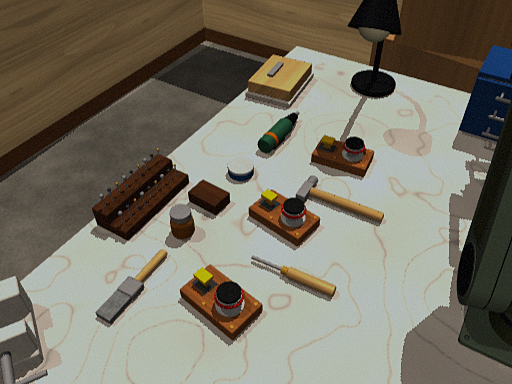

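```bash
python3 - <<'E'
from h import *
for n in ['top','side']:
    p=viewer.grab_frame(n)
    for m in 'abc':
      for k,z in [('pad_%s_top',75),('tag_%s_top',61)]:
        for f in (viewer.pinpoint,viewer.boxes_of):
          for d in f(k%m,p): print(n,f.__name__,k%m,d['score'],d['location'],ray(p,d['location'],z))
E
```

```text
top call pad_a_top 0.54 [161.2, 214.3] [526.4 276.4  75. ]
top call pad_a_top 0.28 [363.5, 193.0] [ 580.6 -291.2   75. ]
top call pad_a_top 0.7 [163.7, 213.5] [528.6 269.4  75. ]
top call tag_a_top 0.59 [170.5, 190.3] [594.  253.3  61. ]
top call tag_a_top 0.4 [168.4, 189.0] [597.8 259.3  61. ]
top call tag_a_top 0.26 [361.0, 191.7] [ 585.  -287.9   61. ]
top call pad_b_top 0.65 [365.3, 222.8] [ 497.  -294.5   75. ]
top call pad_b_top 0.58 [366.1, 221.3] [ 501.1 -296.8   75. ]
top call tag_b_top 0.41 [363.8, 190.5] [ 588.3 -295.9   61. ]
top call pad_c_top 0.78 [262.1, 209.9] [535.9  -5.5  75. ]
top call pad_c_top 0.64 [260.5, 210.3] [534.9  -1.   75. ]
top call tag_c_top 0.54 [266.6, 187.7] [598.9 -19.2  61. ]
top call tag_c_top 0.53 [267.3, 186.1] [603.4 -21.2  61. ]
side call pad_a_top 0.8 [228.8, 293.5] [519.5 279.3  75. ]
side call pad_a_top 0.73 [229.0, 295.8] [516.2 283.5  75. ]
side call tag_a_top 0.56 [203.5, 273.8] [597.  258.5  61. ]
side call tag_a_top 0.57 [204.3, 275.1] [593.6 260.3  61. ]
side call pad_b_top 0.47 [354.7, 142.1] [ 496.3 -297.2   75. ]
side call pad_b_top 0.77 [354.0, 144.3] [ 494.1 -287.3   75. ]
side call pad_b_top 0.45 [181.4, 220.2] [719.9 171.5  75. ]
side call tag_b_top 0.68 [329.5, 137.9] [ 569.3 -296.6   61. ]
side call tag_b_top 0.7 [328.5, 141.9] [ 564.  -278.7   61. ]
side call tag_b_top 0.23 [203.2, 276.6] [593.3 264.5  61. ]
side call pad_c_top 0.68 [230.6, 292.5] [517.8 275.6  75. ]
side call pad_c_top 0.67 [295.5, 205.5] [520.8  -1.9  75. ]
side call pad_c_top 0.24 [280.1, 138.3] [ 677.4 -208.    75. ]
side call pad_c_top 0.75 [291.1, 204.7] [530.9   1.1  75. ]
side call tag_c_top 0.62 [267.9, 193.0] [604.5 -17.8  61. ]
side call tag_c_top 0.56 [269.5, 195.2] [597.3 -13.1  61. ]
side call tag_c_top 0.35 [293.9, 205.4] [530.1 -12.8  61. ]
```

```bash
python3 - <<'E'
from h import *
for n in ['top','side']:
    im=cv2.imread(f'pics/{n}0.png');p=viewer.grab_frame(n)
    hsv=cv2.cvtColor(im,cv2.COLOR_BGR2HSV)
    Y=cv2.inRange(hsv,(24,170,70),(34,255,255)); K=cv2.inRange(hsv,(0,0,0),(180,255,38 if n=='top' else 45))
    for nm,m,z in (('Y',Y,61),('K',K,75)):
        c,l,st,ce=cv2.connectedComponentsWithStats(m)
        for i in range(1,c):
            if 60<st[i,4]<900:
                w=ray(p,ce[i],z)
                if 440<w[0]<650 and abs(w[1])<350: print(n,nm,st[i].tolist(),ce[i].round(1),w)
s=sensors.state();p=viewer.grab_frame('wrist')
Rt=rot(s['ee_rot']);print('cam in tool',Rt.T@(np.array(p['position'])-s['ee_pos']),(Rt.T@rot(p['attitude'])).round(2),p['fx'],s['time_s'])
E
```

```text
top Y [261, 180, 11, 13, 115] [265.7 186.2] [603.  -16.6  61. ]
top Y [163, 182, 11, 13, 115] [168.  188.4] [599.4 260.4  61. ]
top K [354, 189, 13, 16, 65] [357.4 197.7] [ 567.6 -273.7   75. ]
top K [253, 205, 16, 16, 206] [260.8 212.7] [528.3  -1.8  75. ]
top K [154, 207, 17, 17, 223] [161.9 214.8] [525.1 274.4  75. ]
top K [358, 214, 18, 17, 241] [366.8 221.7] [ 500.  -298.6   75. ]
side Y [261, 189, 16, 12, 98] [269.1 194.4] [599.6 -14.9  61. ]
side Y [194, 268, 19, 15, 156] [203.  274.7] [596.5 260.8  61. ]
side K [346, 137, 18, 13, 185] [354.3 143.1] [ 495.4 -292.5   75. ]
side K [318, 143, 18, 10, 83] [326.8 147.8] [ 550.5 -235.9   75. ]
side K [283, 193, 26, 22, 317] [294.6 204.7] [523.8  -3.2  75. ]
side K [261, 200, 18, 11, 75] [268.7 205.2] [574.8  29.4  75. ]
side K [298, 220, 22, 25, 106] [308.1 232.3] [458.1  57.1  75. ]
side K [193, 281, 18, 13, 109] [202.3 286.8] [573.3 293.   75. ]
side K [216, 282, 26, 22, 440] [228.5 292.4] [521.5 277.4  75. ]
side K [180, 291, 24, 23, 67] [190.7 301.9] [571.8 332.8  75. ]
side K [233, 306, 29, 33, 147] [247.7 321.5] [454.9 312.5  75. ]
cam in tool [  64.91620449   -0.79683928 -155.79071249] [[-0.   -0.97 -0.24]
 [ 1.   -0.   -0.  ]
 [-0.   -0.24  0.97]] 264.9276830202624 1.7
```

step_arm:
  plan: [4,0,0,0,0,0,4,0,0,0,0,0,4,0,0,0,0,0,4,0,0,0,0,0,4,0,0,0,0,0]
  hand: 0
  newtons: 10

```text
time_s: 2.17
ee_pos: [361.0, -490.7, 228.1]
ee_rot: [180.0, -0.0, 17.0]
force: [-0.1, -1.1, 1.0]
gripper_width: 60.7
gripper_force: 0.0
```

step_arm:
  plan: [0,0,0,0,0,0.099,0,0,0,0,0,0.099,0,0,0,0,0,0.099,2,-3.5,0,0,0,0,2,-3.5,0,0,0,0]

```text
time_s: 2.58
ee_pos: [399.3, -421.7, 227.5]
ee_rot: [180.0, 0.0, -0.2]
force: [1.2, 1.4, -0.1]
gripper_width: 27.5
gripper_force: 0.0
```

step_arm:
  plan: [2,-3.5,0,0,0,0,2,-3.5,0,0,0,0,1.3,-1.5,0,0,0,0,0,0,0,0,0,0]

```text
time_s: 2.92
ee_pos: [454.6, -333.1, 228.2]
ee_rot: [-179.9, -0.1, 0.3]
force: [-0.8, 0.3, -0.3]
gripper_width: 1.8
gripper_force: 0.0
```

```bash
cat > w.py <<'E'
from h import *
import sys
s=sensors.state();print(s['time_s'],s['ee_pos'].round(1),s['ee_rot'].round(1),s['gripper_width'],s['force'].round(1))
p=viewer.grab_frame('wrist');cv2.imwrite(f'pics/{sys.argv[1]}.png',p['img'][...,::-1])
for k,z in [('pad_a_top',75),('tag_a_top',61)]:
    for d in viewer.pinpoint(k,p): print(k,d['score'],d['location'],ray(p,d['location'],z))
hsv=cv2.cvtColor(p['img'],cv2.COLOR_RGB2HSV)
m=cv2.inRange(hsv,(24,170,70),(34,255,255))
c,l,st,ce=cv2.connectedComponentsWithStats(m)
for i in range(1,c):
    if st[i,4]>300: print('Y',st[i].tolist(),ray(p,ce[i],61))
E
python3 w.py w1
```

```text
2.9167 [ 454.6 -333.1  228.2] [-1.799e+02 -1.000e-01  3.000e-01] 1.8398233798828825 [-0.8  0.3 -0.3]
pad_a_top 0.18 [217.3, 82.4] [ 568.3 -292.5   75. ]
```

View pics/w1.png

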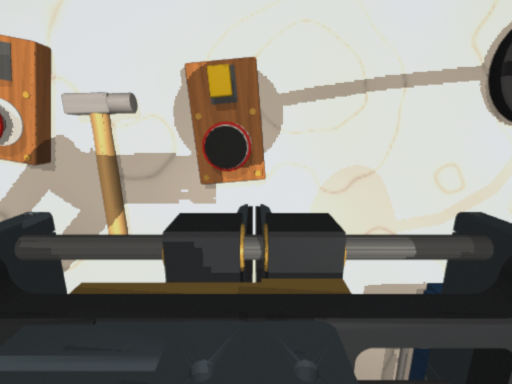

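Wrist view: pad B at about (226,147), tag at (220,80), hammer at the left, clear of the path.

```bash
python3 - <<'E'
from h import *
p=viewer.grab_frame('wrist');s=sensors.state()
print(s['ee_pos'],p['position'],ray(p,(226,147),75),ray(p,(220,80),61))
hsv=cv2.cvtColor(p['img'],cv2.COLOR_RGB2HSV);print(hsv[80,220],hsv[147,226])
m=cv2.inRange(hsv,(20,150,60),(36,255,255)); m[170:]=0
c,l,st,ce=cv2.connectedComponentsWithStats(m);i=1+st[1:,4].argmax();print(st[i],ce[i],ray(p,ce[i],61))
m=cv2.inRange(hsv,(0,0,0),(180,255,45)); m[170:]=0
c,l,st,ce=cv2.connectedComponentsWithStats(m)
for i in range(1,c):
  if st[i,4]>300: print(st[i],ce[i],ray(p,ce[i],75))
E
```

```text
[ 451.94180612 -337.28955213  227.94239743] [ 517.02091458 -336.37006178  383.73380521] [ 496.3 -304.8   75. ] [ 570.5 -298.5   61. ]
[ 23 214 192] [30 15 34]
[202  62  27  33 736] [215.11684783  77.9388587 ] [ 572.6 -293.    61. ]
[ 486   24   26   95 1237] [498.72109943  72.76798707] [ 575.3 -601.5   75. ]
[ 202  125   40   41 1307] [221.6220352  144.62050497] [ 499.  -299.9   75. ]
```

step_arm:
  plan: [2.3,-1.9,0,0,0,0,2.35,-1.9,0.9,0,0,0,0,0,4,0,0,0,0,0,4,0,0,0,0,0,3.5,0,0,0]

```text
time_s: 3.53
ee_pos: [498.3, -299.4, 102.2]
ee_rot: [180.0, 0.0, -0.1]
force: [0.2, -0.2, -1.3]
gripper_width: 0.4
gripper_force: 0.0
```

step_arm:
  plan: [0,0,0,0,0,0,0,0,0,0,0,0,0,0,0,0,0,0]

```text
time_s: 3.78
ee_pos: [499.8, -300.1, 105.8]
ee_rot: [179.9, -0.2, -0.1]
force: [0.3, -1.2, 0.2]
gripper_width: 0.4
gripper_force: 0.0
```

step_arm:
  plan: [0,0,1.4,0,0,0,0,0,0.4,0,0,0,0,0,0.4,0,0,0,0,0,0.4,0,0,0,0,0,0,0,0,0]

```text
time_s: 4.2
ee_pos: [499.9, -299.5, 79.2]
ee_rot: [179.9, -0.2, -0.0]
force: [0.5, -0.8, 3.4]
gripper_width: 0.6
gripper_force: 1.3
```

step_arm:
  plan: [0,0,0,0,0,0,0,0,0,0,0,0,0,0,0,0,0,0]

```text
time_s: 4.45
ee_pos: [499.7, -299.0, 78.8]
ee_rot: [179.9, -0.1, -0.0]
force: [1.3, -2.0, 3.5]
gripper_width: 0.3
gripper_force: 2.1
```

step_arm:
  plan: [0,0,0,0,0,0,0,0,0,0,0,0]

```text
time_s: 4.62
ee_pos: [499.6, -298.7, 78.4]
ee_rot: [180.0, -0.1, -0.0]
force: [1.7, -1.9, 4.0]
gripper_width: 0.4
gripper_force: 2.1
```

step_arm:
  plan: [0,0,-1,0,0,0,0,0,-3,0,0,0,0,0,-4,0,0,0,0.4,-3.8,0,0,0,0,0.4,-3.8,0,0,0,0]

```text
time_s: 5.03
ee_pos: [507.3, -222.7, 160.1]
ee_rot: [180.0, -0.2, -0.2]
force: [0.2, -0.7, -0.5]
gripper_width: 0.7
gripper_force: 0.0
```

step_arm:
  plan: [0.4,-3.8,0,0,0,0,0.4,-3.8,0,0,0,0,0.3,-3.8,0,0,0,0,0,-3.8,0,0,0,0,0,-3,0,0,0,0]

```text
time_s: 5.45
ee_pos: [516.2, -37.4, 157.5]
ee_rot: [-179.9, 0.2, 0.0]
force: [0.1, -1.0, -0.3]
gripper_width: 0.5
gripper_force: 0.0
```

step_arm:
  plan: [0,0,0,0,0,0,0,0,0,0,0,0,0,0,0,0,0,0,0,0,0,0,0,0]

```text
time_s: 5.78
ee_pos: [517.6, -41.3, 157.7]
ee_rot: [180.0, 0.1, -0.1]
force: [-0.9, -0.3, 0.3]
gripper_width: 0.4
gripper_force: 0.0
```

```bash
cat > v.py <<'E'
from h import *
import sys
p=viewer.grab_frame('wrist');s=sensors.state()
cv2.imwrite(f'pics/{sys.argv[1]}.png',p['img'][...,::-1])
print(s['time_s'],s['ee_pos'].round(1),s['force'].round(1))
hsv=cv2.cvtColor(p['img'],cv2.COLOR_RGB2HSV)
for nm,lo,hi,z in (('Y',(20,150,60),(36,255,255),61),('K',(0,0,0),(180,255,45),75)):
  m=cv2.inRange(hsv,lo,hi)
  m[205:]=0
  c,l,st,ce=cv2.connectedComponentsWithStats(m)
  for i in range(1,c):
    if st[i,4]>300: print(nm,st[i],ce[i].round(),ray(p,ce[i],z))
E
python3 v.py w2
```

```text
5.8333 [517.7 -41.4 157.8] [ 0.4 -0.7  0.4]
Y [ 211   87   33   42 1100] [226. 107.] [600.9 -16.3  61. ]
Y [498 121  14  37 438] [505. 140.] [ 571.6 -276.3   61. ]
K [150   0  57   8 306] [181.   3.] [678.8  15.7  75. ]
K [ 188  166   51   39 1683] [213. 187.] [530.3  -3.6  75. ]
```

View pics/w2.png

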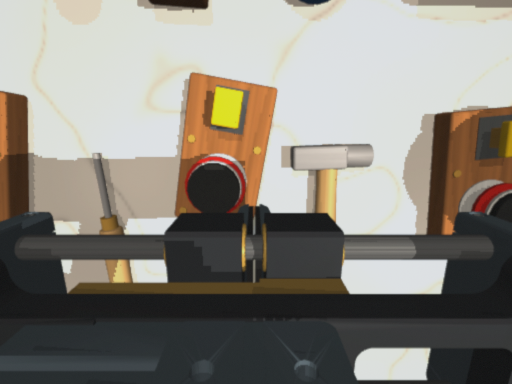

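Wrist view: pad C at about (215,188), tag C at (226,107), which puts the pad at about (527,-4). Hammer and gouge are both clear.

step_arm:
  plan: [0.5,-2,0,0,0,0,0.4,-1.75,0,0,0,0,0,0,3.4,0,0,0,0,0,2.2,0,0,0,0,0,0,0,0,0]

```text
time_s: 6.25
ee_pos: [523.7, -3.7, 98.0]
ee_rot: [-180.0, 0.5, -0.1]
force: [0.6, 0.9, 0.1]
gripper_width: 0.7
gripper_force: 0.0
```

step_arm:
  plan: [0,0,0,0,0,0,0,0,0.7,0,0,0,0,0,0.5,0,0,0,0,0,0.5,0,0,0,0,0,0.5,0,0,0]

```text
time_s: 6.67
ee_pos: [528.1, -3.4, 80.9]
ee_rot: [180.0, -0.2, -0.0]
force: [-1.1, -1.3, 6.9]
gripper_width: 0.2
gripper_force: 3.7
```

step_arm:
  plan: [0,0,0,0,0,0,0,0,0,0,0,0]

```text
time_s: 6.83
ee_pos: [528.0, -3.4, 80.7]
ee_rot: [180.0, -0.1, -0.0]
force: [0.8, -2.1, 4.5]
gripper_width: 0.7
gripper_force: 2.1
```

step_arm:
  plan: [0,0,0,0,0,0,0,0,0,0,0,0]

```text
time_s: 7.0
ee_pos: [528.0, -3.3, 80.7]
ee_rot: [180.0, -0.1, 0.0]
force: [1.7, -1.5, 5.1]
gripper_width: 0.6
gripper_force: 2.8
```

step_arm:
  plan: [0,0,0.25,0,0,0,0,0,0,0,0,0,0,0,0,0,0,0]

```text
time_s: 7.25
ee_pos: [528.0, -3.3, 78.2]
ee_rot: [180.0, -0.1, 0.0]
force: [1.4, -3.0, 6.2]
gripper_width: 0.8
gripper_force: 2.9
```

step_arm:
  plan: [0,0,0,0,0,0,0,0,0,0,0,0]

```text
time_s: 7.42
ee_pos: [528.0, -3.3, 78.2]
ee_rot: [180.0, -0.1, 0.0]
force: [1.7, -2.2, 5.4]
gripper_width: 0.5
gripper_force: 2.9
```

step_arm:
  plan: [0,0,-1,0,0,0,0,0,-3,0,0,0,0,0,-4,0,0,0,0,-3.8,0,0,0,0,0,-3.8,0,0,0,0]

```text
time_s: 7.83
ee_pos: [528.0, 73.1, 160.2]
ee_rot: [-179.9, -0.2, -0.3]
force: [-0.1, -0.5, 0.2]
gripper_width: 0.6
gripper_force: 0.0
```

step_arm:
  plan: [0,-3.8,0,0,0,0,0,-3.8,0,0,0,0,0,-3.8,0,0,0,0,0,-3.8,0,0,0,0,0,-2,0,0,0,0]

```text
time_s: 8.25
ee_pos: [525.7, 249.1, 157.4]
ee_rot: [-179.9, 0.1, 0.1]
force: [0.5, -0.3, 0.3]
gripper_width: 0.4
gripper_force: 0.0
```

step_arm:
  plan: [0,0,0,0,0,0,0,0,0,0,0,0,0,0,0,0,0,0,0,0,0,0,0,0]

```text
time_s: 8.58
ee_pos: [526.7, 243.7, 157.3]
ee_rot: [180.0, 0.1, -0.1]
force: [0.6, 0.0, -0.3]
gripper_width: 0.5
gripper_force: 0.0
```

```bash
python3 v.py w3
```

```text
8.6333 [526.9 243.7 157.4] [-0.1 -0.7 -0.3]
Y [ 219  101   33   42 1060] [235. 122.] [597.6 260.8  61. ]
K [427   0  75  17 897] [460.   8.] [683.7  80.9  75. ]
K [ 196  177   51   28 1144] [221. 192.] [534.  274.1  75. ]
```

View pics/w3.png

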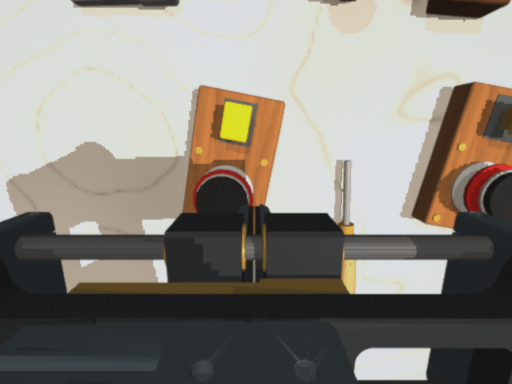

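Pad A's centre is near (222,200), partly behind the hand, and its tag is at (235,122). The pad is at about (525,274), which fits the earlier estimates.

step_arm:
  plan: [-0.2,-1.5,0,0,0,0,0,-1.5,0,0,0,0,0,0,3.4,0,0,0,0,0,2.2,0,0,0,0,0,0,0,0,0]

```text
time_s: 9.05
ee_pos: [522.1, 274.6, 97.1]
ee_rot: [179.8, 0.5, 0.0]
force: [-0.9, 0.7, -0.6]
gripper_width: 0.5
gripper_force: 0.0
```

step_arm:
  plan: [0,0,0,0,0,0,0,0,0.7,0,0,0,0,0,0.5,0,0,0,0,0,0.5,0,0,0,0,0,0.6,0,0,0]

```text
time_s: 9.47
ee_pos: [526.1, 275.7, 80.1]
ee_rot: [-179.9, -0.2, -0.0]
force: [-2.9, -0.4, 11.2]
gripper_width: 0.3
gripper_force: 5.8
```

step_arm:
  plan: [0,0,0,0,0,0,0,0,0,0,0,0,0,0,0,0,0,0]

```text
time_s: 9.72
ee_pos: [526.1, 275.7, 80.4]
ee_rot: [-179.9, -0.2, -0.0]
force: [-2.6, 0.1, 9.0]
gripper_width: 0.5
gripper_force: 4.0
```

step_arm:
  plan: [0,0,0.2,0,0,0,0,0,0,0,0,0,0,0,0,0,0,0]

```text
time_s: 9.97
ee_pos: [526.1, 275.7, 78.7]
ee_rot: [-179.9, -0.2, -0.0]
force: [-1.9, 0.4, 9.6]
gripper_width: 0.7
gripper_force: 4.8
```

step_arm:
  plan: [0,0,-1,0,0,0,0,0,-3,0,0,0,0,0,-4,0,0,0,0,4,0,0,0,0,0,4,0,0,0,0]

```text
time_s: 10.38
ee_pos: [526.9, 196.2, 159.6]
ee_rot: [-179.9, -0.4, 0.2]
force: [-0.0, -1.3, -0.6]
gripper_width: 0.7
gripper_force: 0.0
```

step_arm:
  plan: [0,4,0,0,0,0,0,4,0,0,0,0,0,4,0,0,0,0,0,4,0,0,0,0,0,4,0,0,0,0]

```text
time_s: 10.8
ee_pos: [524.7, -6.8, 157.0]
ee_rot: [180.0, -0.1, -0.0]
force: [1.2, -0.2, 0.4]
gripper_width: 0.7
gripper_force: 0.0
```

step_arm:
  plan: [0,4,0,0,0,0,0,4,0,0,0,0,0,4,0,0,0,0,-0.9,4,0,0,0,0,-0.9,4,0,0,0,0]

```text
time_s: 11.22
ee_pos: [506.7, -207.0, 156.9]
ee_rot: [180.0, -0.0, -0.0]
force: [0.4, -1.0, -0.9]
gripper_width: 0.7
gripper_force: 0.0
```

step_arm:
  plan: [-0.9,4,0,0,0,0,0,4,0,0,0,0,0,1.5,0,0,0,0,0,0,0,0,0,0,0,0,0,0,0,0]

```text
time_s: 11.63
ee_pos: [497.7, -300.0, 156.4]
ee_rot: [-179.9, 0.0, -0.1]
force: [-0.2, 0.1, 0.4]
gripper_width: 0.4
gripper_force: 0.0
```

step_arm:
  plan: [0,0,0,0,0,0,0,0,0,0,0,0]

```text
time_s: 11.8
ee_pos: [498.1, -298.2, 156.5]
ee_rot: [-180.0, 0.0, 0.1]
force: [0.6, 0.9, -0.1]
gripper_width: 0.5
gripper_force: 0.0
```

```bash
python3 v.py w4; python3 - <<'E'
import cv2
from h import *
p=viewer.grab_frame('side');im=p['img'][...,::-1]
c=[cv2.resize(im[y-30:y+30,x-35:x+35],(260,222),interpolation=cv2.INTER_CUBIC) for x,y in((229,298),(293,210),(354,148))]
cv2.imwrite('pics/s4.png',np.hstack(c))
E
```

```text
11.85 [ 498.2 -298.3  156.6] [-0.8 -0.2  0.3]
Y [ 233   97   31   40 1074] [248. 117.] [ 573.4 -292.5   61. ]
K [ 231  173   50   32 1310] [255. 191.] [ 507.3 -299.2   75. ]
```

View pics/s4.png

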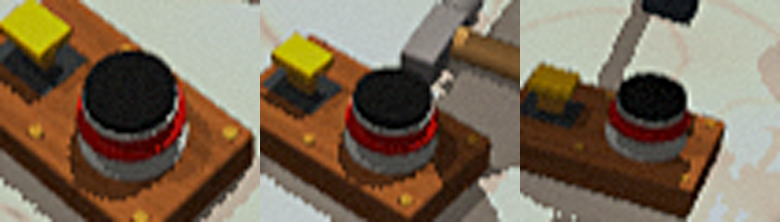

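The rings on all three mounts have dropped, so every press registered. I'll press B again to make sure of its low force.

step_arm:
  plan: [0.1,0,3.4,0,0,0,0,0,2.2,0,0,0,0,0,1,0,0,0,0,0,0.4,0,0,0,0,0,0.4,0,0,0]

```text
time_s: 12.32
ee_pos: [499.1, -299.3, 82.8]
ee_rot: [-180.0, 0.0, 0.0]
force: [-0.6, 1.5, 3.8]
gripper_width: 0.3
gripper_force: 1.6
```

step_arm:
  plan: [0,0,0.3,0,0,0,0,0,0,0,0,0,0,0,0,0,0,0]

```text
time_s: 12.57
ee_pos: [499.7, -300.3, 80.4]
ee_rot: [179.9, -0.1, -0.0]
force: [0.4, 0.7, 2.8]
gripper_width: 0.8
gripper_force: 0.7
```

step_arm:
  plan: [0,0,0,0,0,0]

```text
time_s: 12.65
ee_pos: [499.7, -300.3, 80.4]
ee_rot: [179.9, -0.1, -0.0]
force: [-0.1, 1.1, 2.8]
gripper_width: 0.4
gripper_force: 1.3
```

step_arm:
  plan: [0,0,0,0,0,0]

```text
time_s: 12.73
ee_pos: [499.7, -300.3, 80.4]
ee_rot: [179.9, -0.1, -0.0]
force: [0.0, 0.3, 2.5]
gripper_width: 0.2
gripper_force: 1.7
```

step_arm:
  plan: [0,0,0,0,0,0]

```text
time_s: 12.82
ee_pos: [499.7, -300.3, 80.3]
ee_rot: [179.9, -0.1, -0.0]
force: [0.7, 1.1, 3.1]
gripper_width: 0.4
gripper_force: 1.7
```

B reads about 2.8 N, against about 5.8 N for C and 9.5 N for A, so B is the softest. Pushing its tag now.

step_arm:
  plan: [0,0,-2,0,0,0,0,0,-2,0,0,0,3.7,-0.4,0,0,0,0,3.6,-0.35,0,0,0,0,0,0,0,0,0,0]

```text
time_s: 13.23
ee_pos: [578.1, -292.6, 119.9]
ee_rot: [179.9, -0.4, 0.1]
force: [1.0, -0.6, -0.4]
gripper_width: 0.4
gripper_force: 0.0
```

step_arm:
  plan: [0,0,0,0,0,0,0,0,0,0,0,0,0,0,0,0,0,0]

```text
time_s: 13.48
ee_pos: [570.7, -292.5, 119.0]
ee_rot: [-180.0, 0.1, -0.0]
force: [-0.5, -0.5, -0.8]
gripper_width: 0.2
gripper_force: 0.0
```

step_arm:
  plan: [0,0,3,0,0,0,0,0,1,0,0,0,0,0,0.8,0,0,0,0,0,0.8,0,0,0,0,0,0.5,0,0,0]

```text
time_s: 13.9
ee_pos: [571.1, -292.5, 58.1]
ee_rot: [-180.0, 0.1, -0.0]
force: [-2.3, 0.4, 3.0]
gripper_width: 0.5
gripper_force: 1.6
```

step_arm:
  plan: [0,0,0,0,0,0,0,0,0,0,0,0]

```text
time_s: 14.07
ee_pos: [572.4, -292.7, 58.6]
ee_rot: [180.0, -0.1, -0.0]
force: [-0.2, -0.2, 0.5]
gripper_width: 0.6
gripper_force: 0.0
```

Now the last 3–4 mm, until the force rises.

step_arm:
  plan: [0,0,0.3,0,0,0,0,0,0.2,0,0,0,0,0,0,0,0,0]

```text
time_s: 14.32
ee_pos: [573.0, -292.9, 55.2]
ee_rot: [179.9, -0.2, -0.0]
force: [-0.7, 0.6, 7.0]
gripper_width: 0.3
gripper_force: 3.6
```

step_arm:
  plan: [0,0,0,0,0,0]

```text
time_s: 14.4
ee_pos: [573.0, -292.9, 55.2]
ee_rot: [179.9, -0.2, -0.0]
force: [-1.3, 0.2, 7.0]
gripper_width: 0.3
gripper_force: 3.4
```

step_arm:
  plan: [0,0,0.15,0,0,0,0,0,0,0,0,0,0,0,0,0,0,0]

```text
time_s: 14.65
ee_pos: [573.0, -293.0, 55.1]
ee_rot: [179.9, -0.2, -0.0]
force: [-2.4, 2.0, 13.1]
gripper_width: 0.4
gripper_force: 6.9
```

step_arm:
  plan: [0,0,-1,0,0,0,0,0,-3,0,0,0,0,0,-4,0,0,0,-3,0,-2,0,0,0,-3,0,0,0,0,0]

```text
time_s: 15.07
ee_pos: [515.5, -294.1, 157.6]
ee_rot: [179.6, -0.6, 0.1]
force: [0.7, -0.5, -0.5]
gripper_width: 0.5
gripper_force: 0.0
```

step_arm:
  plan: [-2,0,0,0,0,0,0,0,0,0,0,0,0,0,0,0,0,0,0,0,0,0,0,0,0,0,0,0,0,0]

```text
time_s: 15.48
ee_pos: [493.1, -292.6, 151.9]
ee_rot: [180.0, -0.0, 0.0]
force: [0.1, -0.0, 0.6]
gripper_width: 0.8
gripper_force: 0.0
```

```bash
python3 - <<'E'
from h import *
p=viewer.grab_frame('side');im=p['img'][...,::-1];cv2.imwrite('pics/end.png',cv2.resize(im[110:350,150:430],(784,672))[:600])
E
```

```text
(no output)
```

View pics/end.png

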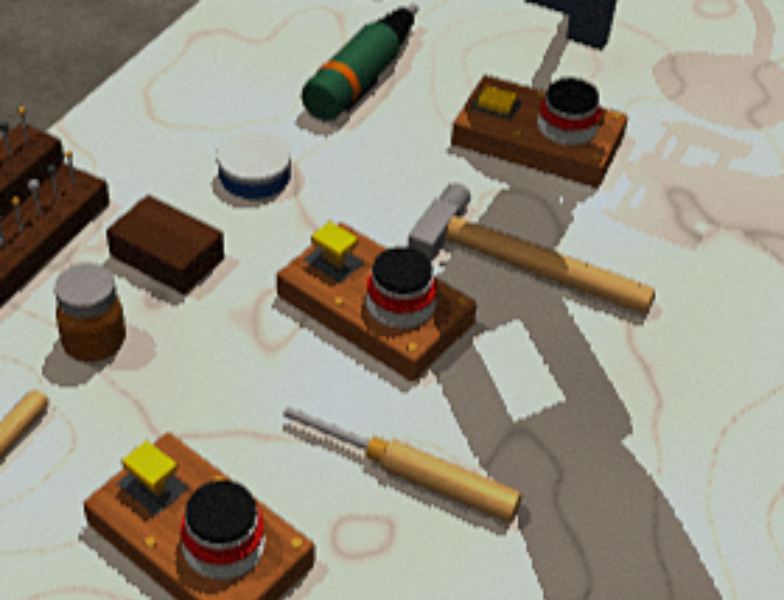

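Tag B (crop pixel 497,100) is fully down, and the tags on C (335,240) and A (150,462) are still up. The tools haven't moved and the arm is clear.

```bash
python3 -c "
from workcell import env
print(env.job_done())"
```

```text
the job is handed in; nothing more can be done
None
```

Mount b is the soft one: at about 1 cm down it pushed back with about 3–4 N, against about 6 N for c and 9.5 N for a; its tag is fully down, the other two tags are up, nothing else was moved, and the job is handed in.

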